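# Set the locking trim knob sunk in the bench supply

### The arm

A 6-joint arm with a two-finger parallel gripper is mounted at the origin on a cart in front of the work surface, level with it; the furniture and walls round the work are solid. World frame = base frame: x ahead of the robot, y to its left, z up, the work surface at z = 0. Lengths are in m, angles in rad, forces in N, time in s.
With the tool pointing down it reaches from about 0.25 to 0.775 m from the base axis. Payload 4 kg.
Tool frame: the origin (TCP) lies at the centre of the arm's flange, where the gripper is bolted on; the fingertips stand 199 mm ahead of it and the grasp point (between the pads) lies 180 mm ahead of it (robot.tcp_to_tips is the z of the fingertips in the tool frame, in m); z points along the fingers, y is the line along which they close (so a half turn about z gives the same grasp; the last joint's range is limited). The gripper opens to 94 mm and grips with 3 to 60 N. Pads are 16 mm wide; open, the fingers measure 119 mm over their backs; the gripper's body (75 mm by 177 mm) begins 78 mm behind the grasp point.
Start: joints at [-1.426, 0.087, 1.371, -0, 1.684, -0.103], TCP at [0.135, -0.533, 0.405] pointing down, gripper open.
Joint ranges: [-3.1, 3.1], [-0.76, 2.03], [0.27, 2.55], [-1.08, 4.22], [0.17, 2.65], [-2.57, 2.57]. Speed limits (rad/s): [2.79, 2.79, 3.14, 3.14, 3.14, 3.14].

### API

Orientations are given as [roll, pitch, yaw] about the fixed x, y, z axes, in that order (R = Rz(yaw) Ry(pitch) Rx(roll)).
In Python, from bench import robot gives the robot as it stands.
- The arm moves only by the tool play_rows, never from a script. Its arguments are lists of equal length, an entry for each row: "translation": the shift along the tool's x, y, z scaled (see below), a list of three; "twist": the turn, a rotation vector about the tool's x, y, z scaled (see below), a list of three; "gripper": the opening, from -1 (shut) to 1 (fully open). A call has 1 to 8 rows; each row shifts and turns the commanded pose from where the row before left it, along the tool's axes as they then stand; what a row does not reach is not made up. The controller multiplies each number of a shift by 0.04 m and each number of a turn by 0.1 rad. A row lasts 1/10 s, in which the tool goes at most 50 mm and 8.59 degrees, less where a joint would pass 70% of its speed; a pose out of reach is approached as far as the arm can. A call with a number of a shift or a turn outside -1 to 1 is refused whole. A call with a gripper value outside its range is refused whole. The fingers move at their own pace and stop on an object; the grip force is fixed at half the most. Time passes only in rows, so rows that do not move let the fingers close. It gives the time, the measured TCP pose, the force, the opening and the grip force at its end, in the units of the state.
- robot.get_obs(): the state, without advancing time (a new reading comes with each control period).
- robot.snapshot(name): name is "scene" or "top" or "wrist"; returns the picture (480x640x3 uint8, red, green, blue); there is no depth.
- robot.camera_model(name): a dict with "camera_matrix" (3x3 intrinsics, pixels), "rvec" (rotation vector, rad) and "tvec" (3), from world to camera coordinates, as OpenCV has them. Camera axes: x right, y down, z forward; pixel columns grow to the right and rows downward; lengths in m; the calibration is good to about 2 mm. A picture is of the moment at which its call begins: read the wrist's pose just before it. camera_model takes no time and is no camera call; for the wrist camera it gives the pose at the moment of the call.
- robot.close_job(): hands the job in; it is judged then, once.
Trained networks look in the newest picture that a camera, given by its name, has taken for a name from the list of things; names that differ only in an ending like _2 or _b are one class to them, and where a whole thing is asked for, a point or a joint stands for the part that bears it (a point fixed in the world has none). Each returns a list of dicts, best first, with "score" (0 to 1); they miss things now and then, are a little off and sometimes report something else, mostly with a low value. They report only what shows in the picture. A call takes as long as a camera call.
- robot.recognise(name, camera): "centre" ([x, y, z] in m, in world coordinates, good to about 4 mm: the middle of the surface that is visible of it).
- robot.spot_point(name, camera): "centre" ([x, y, z] in m, in world coordinates, good to about 4 mm: a listed point, or the origin of a listed thing).
The state is a dict: "time": time; "joint_positions": joint angles; "qvel": joint speeds; "joint_torque": joint torques, N m; "tool_pos": TCP position; "ee_rot": TCP orientation; "wrist_force": force on the tool from outside, world axes, zero at the start; "wrist_torque": the same for the moment, N m; "width": finger opening in m; "finger_force": force on a finger pad.
Only numpy, scipy, OpenCV 4.12 (cv2) and the standard library are available. Lean on these libraries where they do the work, as an engineer would, in place of code of your own. Each camera call takes 0.05 s, during which the arm holds its last target. There are 200 camera calls.

### The job

On the bench supply lying on its back, gently push the small trim knob in the round well down against its spring, keep it pushed in while you turn it clockwise (seen from above) past its catch as far as it will go, to the red mark, and let it come back up so that it locks there. Then press the green start button fully in and let it go. Never force the knob past its catch without pushing it in, never push down on the knob with more than about 20 N (it needs some 13 N) or on the well's walls, the panel or the button with more than about 30 N, and leave the other things on the table where they are.

Things in the scene. Friction and masses are not known exactly. Their poses are not given: they have to be found in the camera images.
- supply: Grey bench supply, fixed, 190 (its x) x 130 (its y) x 64 mm high; origin at the centre of its underside, z up. On its top panel: the round well with the knob, 45 mm to -x of the centre; a green button; a dark display; near the +x edge two small terminal posts (red, black, 12 mm high).
- well (a point): Centre of the mouth of the round well, level with the top panel; axes as the supply's. The well is 68 mm wide, straight-walled; in it, coaxial, the knob: a black grip bar 32 x 14 mm, 14 mm high, on a grey round skirt 54 mm wide. Its depth is not measured and differs between starts: with the knob up, the skirt's top is 16 to 29 mm below the mouth (bar's top 2 to 15 mm): find it by touch or sight.
- knob_turn (a joint): Knob angle, rad, 0 to 1.25 (hard stop), grows clockwise from above; 0.02 N m turns it. The bar's white pointer end heads 0.625 minus this angle, counterclockwise from the supply's x axis (0: white mark, 1.25: red mark). With the knob up a catch stops it at about 0.4; pushed in 4 mm or more it passes under; beyond about 1.0 it can come up and is locked between catch and stop.
- knob_press (a joint): How far the knob is pushed down, m, 0 (up) to 0.010 (solid bottom, too hard). Spring: 3 N at 0 and 2.5 N more per mm: 13 N at 4 mm, 20 N at 6.8 mm; it comes up by itself when let go, unless it is under the catch. Fingers straddle the bar (gripping across its 14 mm width) and push on the skirt or by their grip on the bar.
- start (a joint): Travel of the green button, m, 0 (out) to 0.005 (fully in); about 4 N press it fully in, it springs back.
- start_top (a point): Centre of the top of the green round button, 22 mm wide, standing in a black collar on the supply's panel; pressed straight down.
- controller: Bystander: circuit board between two clear plates on legs, 70 x 106 x 52 mm; origin under its centre.
- clamp: Bystander: orange spring clamp lying flat, 74 x 131 x 20 mm; origin under its centre.
- tape_black: Bystander: roll of black tape, 55 mm wide, 19 mm high; origin under its centre.
- terminal_strip: Bystander: white terminal strip, 17 x 75 x 17 mm; origin under its centre.
- pliers: Bystander: red-handled long-nose pliers lying flat, 54 x 193 x 13 mm; origin under its centre.

How it is judged:
On the way, in this order (a step that is already met when the one before it is completed fails the run):
1. the knob is pushed in by at least 3.5 mm, before the catch (value of joint knob_press above 0.0035 m and value of joint knob_turn below 0.45 rad), for 0.05 s.
2. the knob is turned to within 0.17 rad of its stop and is up again (within 1.5 mm) (value of joint knob_turn above 1.08 rad and value of joint knob_press below 0.0015 m), for 0.2 s.
3. the green button is pressed in by at least 4 mm of its 5 mm (value of joint start above 0.004 m), for 0.05 s.
At the end, for the whole second after the job is handed in: The knob stands within 0.17 rad of its clockwise stop and is up (within 1.5 mm of its rest height), locked beyond the catch; the green button is out again (within 1.5 mm) (all of step 2 and value of joint start below 0.0015 m); the robot touches nothing.
It fails at once if the knob is forced through its catch while pushed in less than 2.5 mm (value of joint knob_turn between 0.55 and 0.85 rad and value of joint knob_press below 0.0025 m).
It fails at once if the knob is pushed in by more than 7 mm (over 20 N) (value of joint knob_press above 0.007 m).
It fails at once if the fingers load the supply (well walls, panel, button) with more than 30 N (contact force between the fingers and supply above 30 N).
It fails at once if the button is pressed before the knob is set (value of joint start above 0.003 m and value of joint knob_turn below 1 rad).
It fails at once if one of the five bystanders is moved more than 20 mm (distance of any of controller, clamp, tape_black, terminal_strip, pliers from where it was at the start of the episode above 0.02 m).
It also fails if it takes over 59 s, if anything falls off the work surface, if the arm or the gripper's body presses on something with over 40 N, if the wrist force passes 120 N, or if a joint passes its speed limit or range.

## Working session

There is one attempt and no reset: what is moved stays moved. The work goes in short steps, Python scripts to look and compute and a tool call to move; the robot and the scene stay as the last step left them, time stands still between calls to the robot, and variables do not carry over. Pictures are saved under pics/ and viewed, at most 10 in all, crops included, and the job is handed in when it is done.

Besides the shell and the picture viewer there is one more tool, called by a JSON object that holds its "api" and its "payload", one argument or row to a line. play_rows: Moves the arm, as the interface text tells. Its arguments: {"type":"object","properties":{"translation":{"type":"array","items":{"type":"array","items":{"type":"number","minimum":-1,"maximum":1}}},"twist":{"type":"array","items":{"type":"array","items":{"type":"number","minimum":-1,"maximum":1}}},"gripper":{"type":"array","items":{"type":"number"}}},"required":["translation","twist","gripper"]}

```bash
mkdir -p pics; ls
cat > h.py <<'E'
import numpy as np, cv2
from bench import robot
from scipy.spatial.transform import Rotation as R
def snap(c,n):
    im=robot.snapshot(c); cv2.imwrite(f'pics/{n}.png',im[:,:,::-1]); return im
def ray(c,px,z):
    m=robot.camera_model(c); K=np.array(m['camera_matrix']); r=cv2.Rodrigues(np.array(m['rvec'],float))[0]; t=np.array(m['tvec'],float).ravel()
    d=r.T@np.linalg.inv(K)@[px[0],px[1],1]; o=-r.T@t
    return o+d*(z-o[2])/d[2]
def proj(c,p):
    m=robot.camera_model(c)
    return cv2.projectPoints(np.array(p,float).reshape(-1,3),np.array(m['rvec'],float),np.array(m['tvec'],float),np.array(m['camera_matrix'],float),None)[0].reshape(-1,2)
E
python3 - <<'E'
from h import *
np.set_printoptions(precision=4,suppress=True)
print(robot.get_obs())
snap('top','top1');snap('scene','scene1')
for c in ['top','scene']:
  for n in ['supply','well','start_top','controller','clamp','tape_black','terminal_strip','pliers']:
    print(c,n,[(np.round(d['centre'],4),round(d['score'],2)) for d in robot.spot_point(n,c)[:2]])
E
```

```text
pics
{'time': 0.0, 'joint_positions': array([-1.4261,  0.0879,  1.3722, -0.    ,  1.6836, -0.1031]), 'qvel': array([ 0.0008,  0.0018,  0.0008, -0.0003, -0.0025, -0.0001]), 'joint_torque': array([ -0.0004, -34.0179, -30.2434,   0.0717,   0.0329,  -0.0002]), 'tool_pos': array([ 0.1349, -0.5331,  0.4035]), 'ee_rot': array([-3.1394, -0.0002,  0.2478]), 'wrist_force': array([-0.196 ,  0.1014, -0.2375]), 'wrist_torque': array([-0.0179, -0.0146,  0.0108]), 'finger_force': 0.0, 'width': 0.09381167793488301}
top supply [(array([ 0.5567,  0.1503, -0.0049]), 0.58)]
top well [(array([0.5125, 0.1519, 0.0661]), 0.88)]
top start_top [(array([0.5948, 0.1097, 0.0843]), 0.5)]
top controller [(array([ 0.6377, -0.1932, -0.0047]), 0.69), (array([0.5118, 0.1549, 0.0667]), 0.62)]
top clamp [(array([ 0.5486, -0.3814, -0.0026]), 0.88), (array([0.5112, 0.1506, 0.0631]), 0.35)]
top tape_black [(array([ 0.6412, -0.3893, -0.0015]), 0.79)]
top terminal_strip [(array([ 0.5449, -0.5437, -0.0013]), 0.66)]
top pliers [(array([ 0.4244, -0.4153,  0.0004]), 0.7)]
scene supply [(array([0.5563, 0.1549, 0.0033]), 0.76)]
scene well [(array([0.512 , 0.1542, 0.0632]), 0.66)]
scene start_top [(array([0.5941, 0.1144, 0.0855]), 0.63)]
scene controller [(array([ 0.6363, -0.1954, -0.0021]), 0.6), (array([ 0.639 , -0.3923,  0.0009]), 0.6)]
scene clamp [(array([ 0.5511, -0.3792, -0.0012]), 0.57), (array([ 0.6376, -0.193 , -0.0023]), 0.22)]
scene tape_black [(array([ 0.6394, -0.3903,  0.0009]), 0.58)]
scene terminal_strip [(array([ 0.5475, -0.5482,  0.0005]), 0.83)]
scene pliers [(array([ 0.4164, -0.4222, -0.0018]), 0.92)]
```

View pics/top1.png

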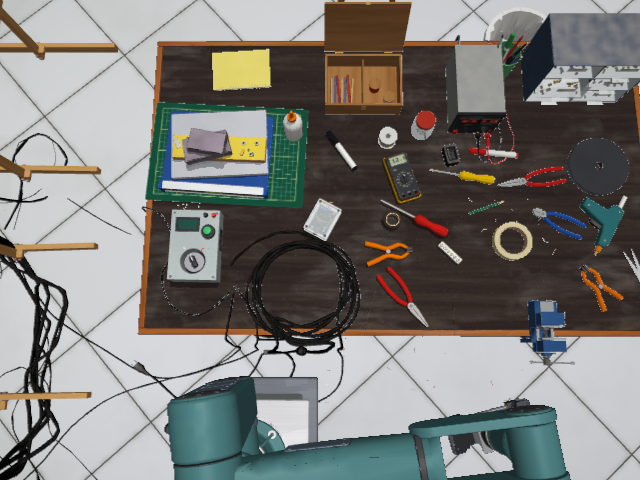

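View pics/scene1.png

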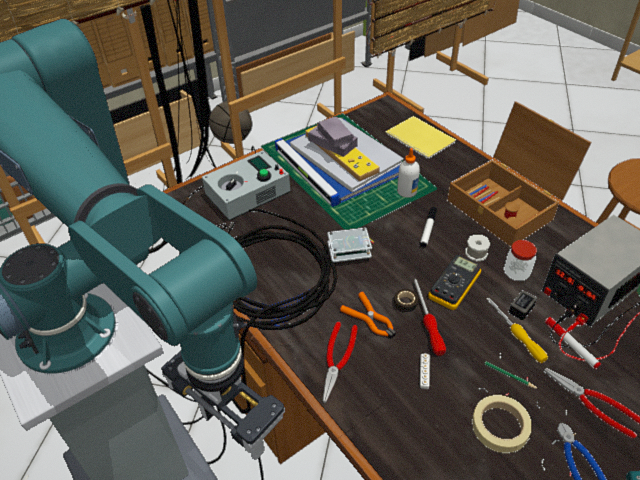

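The top view shows the grey supply at about (193,245), with its long side along world x, the well at (193,262) and the green button at (207,230). The scene view agrees. I'll plan a transit to a spot over the well, turning the yaw to about 0.625+π on the way so joint 6 keeps its range.

```bash
cat >> h.py <<'E'
def plan(target,yaw,n,unwrap=0):
    """n rows from current pose to target TCP / yaw (tool down)"""
    o=robot.get_obs(); p=np.array(o['tool_pos']); y=o['ee_rot'][2]+unwrap
    dp=(np.array(target)-p)/n; dy=(yaw-y)/n; T=[];W=[]
    for i in range(n):
        c,s=np.cos(y),np.sin(y)
        T.append([round(v,2) for v in (np.array([c*dp[0]+s*dp[1],s*dp[0]-c*dp[1],-dp[2]])/0.04)]); W.append([0,0,round(-dy/0.1,2)]); y+=dy
    print(T);print(W)
E
python3 -c "
from h import *
plan([0.50,0.15,0.40],0.248+3.52,36)"
```

```text
[[np.float64(0.36), np.float64(-0.4), np.float64(0.0)], [np.float64(0.4), np.float64(-0.36), np.float64(0.0)], [np.float64(0.43), np.float64(-0.32), np.float64(0.0)], [np.float64(0.46), np.float64(-0.28), np.float64(0.0)], [np.float64(0.49), np.float64(-0.23), np.float64(0.0)], [np.float64(0.51), np.float64(-0.18), np.float64(0.0)], [np.float64(0.52), np.float64(-0.13), np.float64(0.0)], [np.float64(0.53), np.float64(-0.08), np.float64(0.0)], [np.float64(0.54), np.float64(-0.03), np.float64(0.0)], [np.float64(0.54), np.float64(0.03), np.float64(0.0)], [np.float64(0.53), np.float64(0.08), np.float64(0.0)], [np.float64(0.52), np.float64(0.13), np.float64(0.0)], [np.float64(0.51), np.float64(0.18), np.float64(0.0)], [np.float64(0.49), np.float64(0.23), np.float64(0.0)], [np.float64(0.46), np.float64(0.28), np.float64(0.0)], [np.float64(0.43), np.float64(0.32), np.float64(0.0)], [np.float64(0.4), np.float64(0.36), np.float64(0.0)], [np.float64(0.36), np.float64(0.4), np.float64(0.0)], [np.float64(0.32), np.float64(0.43), np.float64(0.0)], [np.float64(0.28), np.float64(0.46), np.float64(0
[... 1168 characters left out ...]
0, 0, np.float64(-0.98)], [0, 0, np.float64(-0.98)], [0, 0, np.float64(-0.98)], [0, 0, np.float64(-0.98)], [0, 0, np.float64(-0.98)], [0, 0, np.float64(-0.98)], [0, 0, np.float64(-0.98)], [0, 0, np.float64(-0.98)], [0, 0, np.float64(-0.98)], [0, 0, np.float64(-0.98)], [0, 0, np.float64(-0.98)], [0, 0, np.float64(-0.98)], [0, 0, np.float64(-0.98)], [0, 0, np.float64(-0.98)], [0, 0, np.float64(-0.98)], [0, 0, np.float64(-0.98)], [0, 0, np.float64(-0.98)], [0, 0, np.float64(-0.98)], [0, 0, np.float64(-0.98)], [0, 0, np.float64(-0.98)], [0, 0, np.float64(-0.98)], [0, 0, np.float64(-0.98)], [0, 0, np.float64(-0.98)], [0, 0, np.float64(-0.98)], [0, 0, np.float64(-0.98)], [0, 0, np.float64(-0.98)]]
```

{"api": "play_rows", "payload": {
  "translation": [
    [0.36,-0.4,0],
    [0.4,-0.36,0],
    [0.43,-0.32,0],
    [0.46,-0.28,0],
    [0.49,-0.23,0],
    [0.51,-0.18,0],
    [0.52,-0.13,0],
    [0.53,-0.08,0]
  ],
  "twist": [
    [0,0,-0.98],
    [0,0,-0.98],
    [0,0,-0.98],
    [0,0,-0.98],
    [0,0,-0.98],
    [0,0,-0.98],
    [0,0,-0.98],
    [0,0,-0.98]
  ],
  "gripper": [1,1,1,1,1,1,1,1]
}}

```text
time: 1.7
tool_pos: [0.216, -0.3803, 0.4048]
ee_rot: [3.141, 0.0, 1.036]
wrist_force: [0.3, -0.7, 0.6]
width: 0.0939
finger_force: 0.0
```

```bash
python3 -c "
from h import *
print(robot.get_obs()['joint_positions'])"
```

```text
[-1.18397216e+00 -1.67164385e-01  1.61588343e+00  2.56815464e-05
  1.69239545e+00 -6.48926147e-01]
```

{"api": "play_rows", "payload": {
  "translation": [
    [0.54,-0.03,0],
    [0.54,0.03,0],
    [0.53,0.08,0],
    [0.52,0.13,0],
    [0.51,0.18,0],
    [0.49,0.23,0],
    [0.46,0.28,0],
    [0.43,0.32,0]
  ],
  "twist": [
    [0,0,-0.98],
    [0,0,-0.98],
    [0,0,-0.98],
    [0,0,-0.98],
    [0,0,-0.98],
    [0,0,-0.98],
    [0,0,-0.98],
    [0,0,-0.98]
  ],
  "gripper": [1,1,1,1,1,1,1,1]
}}

```text
time: 2.5
tool_pos: [0.2973, -0.2282, 0.4049]
ee_rot: [3.141, 0.001, 1.82]
wrist_force: [0.0, 0.4, -0.1]
width: 0.0942
finger_force: 0.0
```

{"api": "play_rows", "payload": {
  "translation": [
    [0.4,0.36,0],
    [0.36,0.4,0],
    [0.32,0.43,0],
    [0.28,0.46,0],
    [0.23,0.49,0],
    [0.18,0.51,0],
    [0.13,0.52,0],
    [0.08,0.53,0]
  ],
  "twist": [
    [0,0,-0.98],
    [0,0,-0.98],
    [0,0,-0.98],
    [0,0,-0.98],
    [0,0,-0.98],
    [0,0,-0.98],
    [0,0,-0.98],
    [0,0,-0.98]
  ],
  "gripper": [1,1,1,1,1,1,1,1]
}}

```text
time: 3.3
tool_pos: [0.3785, -0.0764, 0.4049]
ee_rot: [3.142, 0.001, 2.604]
wrist_force: [1.0, -0.7, 0.7]
width: 0.094
finger_force: 0.0
```

{"api": "play_rows", "payload": {
  "translation": [
    [0.03,0.54,0],
    [-0.02,0.54,0],
    [-0.07,0.53,0],
    [-0.13,0.52,0],
    [-0.18,0.51,0],
    [-0.23,0.49,0],
    [-0.27,0.46,0],
    [-0.32,0.44,0]
  ],
  "twist": [
    [0,0,-0.98],
    [0,0,-0.98],
    [0,0,-0.98],
    [0,0,-0.98],
    [0,0,-0.98],
    [0,0,-0.98],
    [0,0,-0.98],
    [0,0,-0.98]
  ],
  "gripper": [0.2,0.2,0.2,0.2,0.2,0.2,0.2,0.2]
}}

```text
time: 4.1
tool_pos: [0.4591, 0.0761, 0.4048]
ee_rot: [-3.141, 0.0, -2.895]
wrist_force: [0.1, -0.4, 0.2]
width: 0.0566
finger_force: 0.0
```

{"api": "play_rows", "payload": {
  "translation": [
    [-0.36,0.4,0],
    [-0.39,0.37,0],
    [-0.43,0.33,0],
    [-0.46,0.28,0],
    [0,0,0],
    [0,0,0]
  ],
  "twist": [
    [0,0,-0.98],
    [0,0,-0.98],
    [0,0,-0.98],
    [0,0,-0.98],
    [0,0,0],
    [0,0,0]
  ],
  "gripper": [0.2,0.2,0.2,0.2,0.2,0.2]
}}

```text
time: 4.7
tool_pos: [0.4987, 0.1516, 0.4045]
ee_rot: [-3.141, -0.001, -2.508]
wrist_force: [-0.3, 0.6, -0.3]
width: 0.0562
finger_force: 0.0
```

Run:
```python
from h import *
np.set_printoptions(precision=4,suppress=True)
o=robot.get_obs();print(o['time'],o['tool_pos'],o['ee_rot'],o['joint_positions'],o['wrist_force'],o['width'])
snap('wrist','w1')
for n in ['supply','well','start_top']:
  print(n,[(np.round(d['centre'],4),round(d['score'],2)) for d in robot.spot_point(n,'wrist')[:2]])
print([(d['centre'],d['score']) for d in robot.recognise('knob_turn','wrist')[:2]])
m=robot.camera_model('wrist');print(m['camera_matrix'])
print('cam pos', -cv2.Rodrigues(np.array(m['rvec'],float))[0].T@np.array(m['tvec'],float).ravel())
```

```text
4.7 [0.4987 0.1516 0.4045] [-3.1414 -0.001  -2.5082] [ 0.1866  0.0234  1.4381 -0.0006  1.6809 -2.0177] [-0.2912  0.5935 -0.2756] 0.05619367958332049
supply [(array([0.5608, 0.1475, 0.0004]), 0.95)]
well []
start_top [(array([0.5915, 0.1144, 0.085 ]), 0.68)]
[([0.5061, 0.152, 0.0482], 0.92)]
[[344.5526   0.     315.0461]
 [  0.     344.5526 246.5736]
 [  0.       0.       1.    ]]
cam pos [0.4336 0.1041 0.3848]
```

View pics/w1.png

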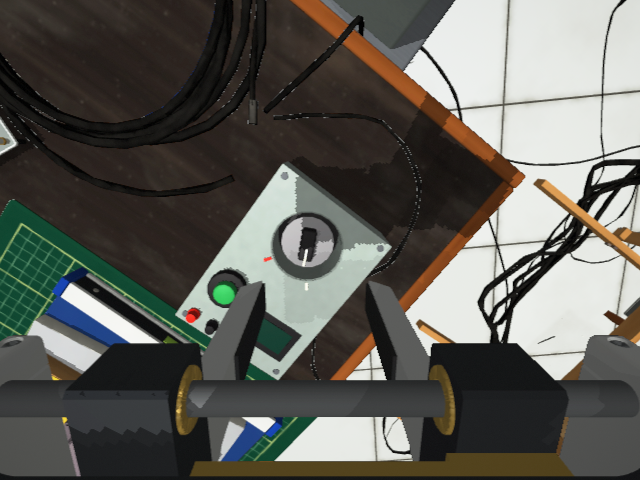

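The wrist view shows the well ring at about (307,246) with the bar nearly vertical in the image and its white pointer end toward (305,262). The button is at (223,294), and panel corners are at (287,163), (390,248) and (179,315). I'll refine the fit with an overlay.

Run:
```python
from h import *
np.set_printoptions(precision=4,suppress=True)
im=cv2.imread('pics/w1.png')
P=[ray('wrist',p,0.064)[:2] for p in [(287,163),(390,248),(179,315)]]
print(P, np.linalg.norm(P[1]-P[0]),np.linalg.norm(P[2]-P[0]))
d=P[2]-P[0]; e=P[1]-P[0]
print('yaw',np.arctan2(d[1],d[0]),np.arctan2(-e[0],e[1]))
c=(P[1]+P[2])/2; a=np.arctan2(d[1],d[0]); ux=np.array([np.cos(a),np.sin(a)])
print('ctr',c,'well',c-0.045*ux,'ringpx',ray('wrist',(307,246),0.064))
hsv=cv2.cvtColor(im,cv2.COLOR_BGR2HSV)
g=cv2.inRange(hsv,(45,120,80),(80,255,255))[270:320,200:250]
ys,xs=np.nonzero(g);print('green px',xs.mean()+200,ys.mean()+270,len(xs),[ray('wrist',(xs.mean()+200,ys.mean()+270),z)[:2] for z in (.08,.085)])
cr=im[200:300,250:370]; cv2.imwrite('pics/w1c.png',cv2.resize(cr,None,fx=6,fy=6,interpolation=cv2.INTER_CUBIC))
```

```text
[array([0.4604, 0.0917]), array([0.467 , 0.2182]), array([0.6509, 0.0892])] 0.12673837722825904 0.19053530603341315
yaw -0.012891854649951566 -0.052712423911251194
ctr [0.559  0.1537] well [0.514  0.1543] ringpx [0.513  0.1521 0.064 ]
green px 223.34139784946237 293.6532258064516 372 [array([0.5951, 0.1129]), array([0.5925, 0.1128])]
```

View pics/w1c.png

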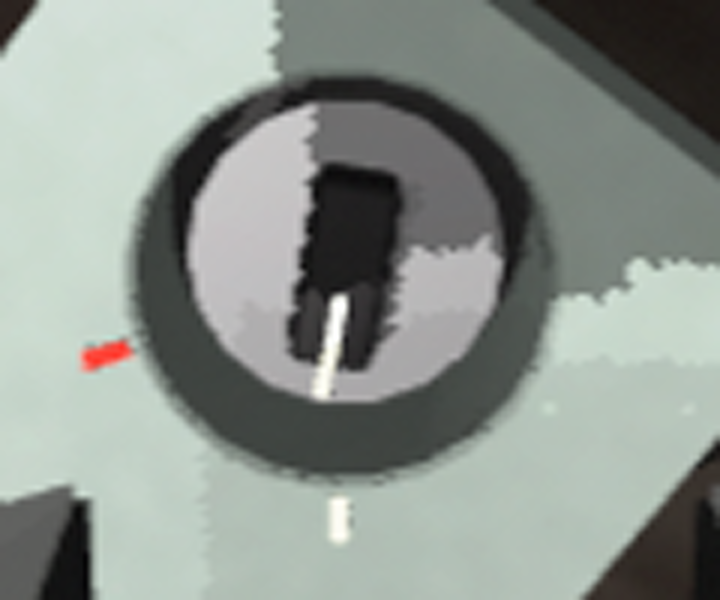

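Run:
```python
from h import *
np.set_printoptions(precision=4,suppress=True)
f=lambda p,z: ray('wrist',(250+(p[0]+.5)/6-.5,200+(p[1]+.5)/6-.5),z)[:2]
m=f((342,277),.064);print('mouth',m)
for z in (.035,.04,.045,.048): print(z,f((345,250),z))
for z in (.05,.058):
  d=f((333,365),z)-f((360,172),z);print('bar',d,np.arctan2(d[1],d[0]),np.linalg.norm(d),'mid',(f((333,365),z)+f((360,172),z))/2)
for n,p in (('w',(339,520)),('r',(107,355))):
  d=f(p,.064)-m;print(n,np.arctan2(d[1],d[0]))
```

```text
mouth [0.5131 0.1517]
0.035 [0.516  0.1535]
0.04 [0.5148 0.1528]
0.045 [0.5136 0.1521]
0.048 [0.5129 0.1517]
bar [0.03   0.0161] 0.4926938880931411 0.03409903881573551 mid [0.5151 0.1536]
bar [0.0293 0.0157] 0.49269388809314124 0.03328415276488323 mid [0.5132 0.1524]
w 0.6139084136516096
r -0.6060092552616694
```

```bash
sed -i 's/round(v,2) for/round(float(v),2) for/; s/round(-dy\/0.1,2)/round(float(-dy\/0.1),2)/' h.py; python3 -c "
from h import *
plan([0.513,0.152,0.282],-2.649,6)"
```

```text
[[-0.05, -0.03, 0.51], [-0.05, -0.03, 0.51], [-0.05, -0.03, 0.51], [-0.05, -0.03, 0.51], [-0.05, -0.03, 0.51], [-0.05, -0.03, 0.51]]
[[0, 0, 0.23], [0, 0, 0.23], [0, 0, 0.23], [0, 0, 0.23], [0, 0, 0.23], [0, 0, 0.23]]
```

{"api": "play_rows", "payload": {
  "translation": [
    [-0.05,-0.03,0.51],
    [-0.05,-0.03,0.51],
    [-0.05,-0.03,0.51],
    [-0.05,-0.03,0.51],
    [-0.05,-0.03,0.51],
    [-0.05,-0.03,0.51],
    [0,0,0],
    [0,0,0]
  ],
  "twist": [
    [0,0,0.23],
    [0,0,0.23],
    [0,0,0.23],
    [0,0,0.23],
    [0,0,0.23],
    [0,0,0.23],
    [0,0,0],
    [0,0,0]
  ],
  "gripper": [-0.45,-0.45,-0.45,-0.45,-0.45,-0.45,-0.45,-0.45]
}}

```text
time: 5.75
tool_pos: [0.5127, 0.1518, 0.2825]
ee_rot: [3.142, -0.0, -2.646]
wrist_force: [0.5, 0.3, -0.3]
width: 0.0259
finger_force: 0.0
```

Run:
```python
from h import *
np.set_printoptions(precision=4,suppress=True)
o=robot.get_obs();print(o['time'],o['tool_pos'],o['ee_rot'],o['wrist_force'],o['width'])
im=snap('wrist','w2')
cv2.imwrite('pics/w2c.png',cv2.resize(im[200:400,200:440],None,fx=3,fy=3,interpolation=cv2.INTER_CUBIC)[:,:,::-1])
plan([0.513,0.152,0.282],-2.649,1)
```

```text
5.75 [0.5127 0.1518 0.2825] [ 3.1416 -0.0005 -2.6457] [ 0.4971  0.3426 -0.2974] 0.025862966110643967
[[-0.0, 0.0, 0.04]]
[[0, 0, 0.03]]
```

View pics/w2c.png

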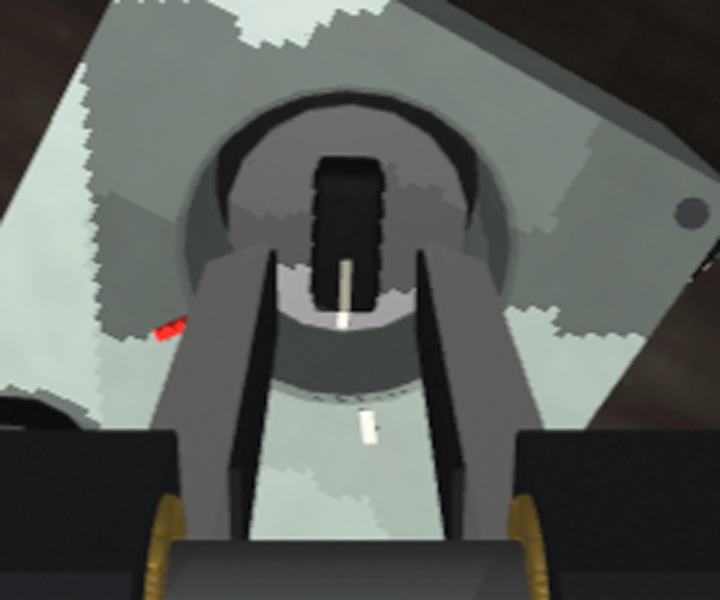

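The close view is well centred. The fingers (inner edges x=270 and 420) straddle the bar (centre x≈347), and the bar is aligned with the fingers. I'll descend to just above the skirt.

{"api": "play_rows", "payload": {
  "translation": [
    [0,0,0.2],
    [0,0,0.2],
    [0,0,0.2],
    [0,0,0.2],
    [0,0,0],
    [0,0,0]
  ],
  "twist": [
    [0,0,0],
    [0,0,0],
    [0,0,0],
    [0,0,0],
    [0,0,0],
    [0,0,0]
  ],
  "gripper": [-0.45,-0.45,-0.45,-0.45,-0.45,-0.45]
}}

```text
time: 6.4
tool_pos: [0.5127, 0.1521, 0.2498]
ee_rot: [3.141, -0.001, -2.645]
wrist_force: [-0.8, -0.0, -0.9]
width: 0.0257
finger_force: 0.0
```

{"api": "play_rows", "payload": {
  "translation": [
    [0,0,0.03],
    [0,0,0.03],
    [0,0,0]
  ],
  "twist": [
    [0,0,0],
    [0,0,0],
    [0,0,0]
  ],
  "gripper": [-0.45,-0.45,-0.45]
}}

```text
time: 6.7
tool_pos: [0.5128, 0.1521, 0.248]
ee_rot: [-3.141, 0.0, -2.645]
wrist_force: [0.3, 0.4, 0.3]
width: 0.0257
finger_force: 0.0
```

{"api": "play_rows", "payload": {
  "translation": [
    [0,0,0.03],
    [0,0,0.03],
    [0,0,0]
  ],
  "twist": [
    [0,0,0],
    [0,0,0],
    [0,0,0]
  ],
  "gripper": [-0.45,-0.45,-0.45]
}}

```text
time: 7.0
tool_pos: [0.5128, 0.1521, 0.2458]
ee_rot: [-3.141, 0.0, -2.645]
wrist_force: [-2.0, -0.7, 3.0]
width: 0.0258
finger_force: 1.2
```

{"api": "play_rows", "payload": {
  "translation": [
    [0,0,0.03],
    [0,0,0]
  ],
  "twist": [
    [0,0,0],
    [0,0,0]
  ],
  "gripper": [-0.45,-0.45]
}}

```text
time: 7.2
tool_pos: [0.5128, 0.1522, 0.2449]
ee_rot: [-3.141, 0.001, -2.645]
wrist_force: [-1.1, -0.1, 5.2]
width: 0.0259
finger_force: 2.4
```

{"api": "play_rows", "payload": {
  "translation": [
    [0,0,0],
    [0,0,0],
    [0,0,0],
    [0,0,0],
    [0,0,0]
  ],
  "twist": [
    [0,0,0],
    [0,0,0],
    [0,0,0],
    [0,0,0],
    [0,0,0]
  ],
  "gripper": [-0.8,-0.8,-0.8,-0.8,-0.8]
}}

```text
time: 7.7
tool_pos: [0.5131, 0.1522, 0.2447]
ee_rot: [-3.141, 0.002, -2.645]
wrist_force: [-0.3, 1.3, 6.0]
width: 0.0138
finger_force: 31.4
```

{"api": "play_rows", "payload": {
  "translation": [
    [0,0,0.03],
    [0,0,0.03],
    [0,0,0.02],
    [0,0,0]
  ],
  "twist": [
    [0,0,0],
    [0,0,0],
    [0,0,0],
    [0,0,0]
  ],
  "gripper": [-0.8,-0.8,-0.8,-0.8]
}}

```text
time: 8.1
tool_pos: [0.5131, 0.1522, 0.2426]
ee_rot: [-3.141, 0.002, -2.645]
wrist_force: [-1.8, 0.3, 10.5]
width: 0.0136
finger_force: 31.9
```

{"api": "play_rows", "payload": {
  "translation": [
    [0,0,0.03],
    [0,0,0.02],
    [0,0,0.02],
    [0,0,0]
  ],
  "twist": [
    [0,0,0],
    [0,0,0],
    [0,0,0],
    [0,0,0]
  ],
  "gripper": [-0.8,-0.8,-0.8,-0.8]
}}

```text
time: 8.5
tool_pos: [0.5131, 0.1523, 0.2408]
ee_rot: [-3.141, 0.002, -2.645]
wrist_force: [-3.7, -0.6, 14.9]
width: 0.014
finger_force: 32.3
```

{"api": "play_rows", "payload": {
  "translation": [
    [0,0,0.01],
    [0,0,0],
    [0,0,0],
    [0,0,0]
  ],
  "twist": [
    [0,0,0.3],
    [0,0,0.4],
    [0,0,0.4],
    [0,0,0]
  ],
  "gripper": [-0.8,-0.8,-0.8,-0.8]
}}

```text
time: 8.9
tool_pos: [0.5131, 0.1522, 0.2407]
ee_rot: [-3.141, 0.002, -2.756]
wrist_force: [-3.4, -0.9, 14.2]
width: 0.0133
finger_force: 32.5
```

{"api": "play_rows", "payload": {
  "translation": [
    [0,0,0.01],
    [0,0,0],
    [0,0,0],
    [0,0,0],
    [0,0,0],
    [0,0,0],
    [0,0,0],
    [0,0,0]
  ],
  "twist": [
    [0,0,0.5],
    [0,0,0.5],
    [0,0,0.5],
    [0,0,0.5],
    [0,0,0.5],
    [0,0,0.5],
    [0,0,0.5],
    [0,0,0]
  ],
  "gripper": [-0.8,-0.8,-0.8,-0.8,-0.8,-0.8,-0.8,-0.8]
}}

```text
time: 9.7
tool_pos: [0.5131, 0.1521, 0.2404]
ee_rot: [-3.141, 0.003, -3.106]
wrist_force: [-4.1, -1.7, 15.7]
width: 0.014
finger_force: 32.5
```

{"api": "play_rows", "payload": {
  "translation": [
    [0,0,0],
    [0,0,0],
    [0,0,0],
    [0,0,0],
    [0,0,0],
    [0,0,0],
    [0,0,0],
    [0,0,0]
  ],
  "twist": [
    [0,0,0.6],
    [0,0,0.6],
    [0,0,0.6],
    [0,0,0.6],
    [0,0,0.6],
    [0,0,0.6],
    [0,0,0.5],
    [0,0,0]
  ],
  "gripper": [-0.8,-0.8,-0.8,-0.8,-0.8,-0.8,-0.8,-0.8]
}}

```text
time: 10.5
tool_pos: [0.5131, 0.1519, 0.2404]
ee_rot: [3.141, 0.002, 2.767]
wrist_force: [-3.8, -1.5, 15.7]
width: 0.0136
finger_force: 32.5
```

{"api": "play_rows", "payload": {
  "translation": [
    [0,0,0],
    [0,0,0],
    [0,0,0],
    [0,0,0],
    [0,0,0],
    [0,0,0]
  ],
  "twist": [
    [0,0,0.5],
    [0,0,0.5],
    [0,0,0.5],
    [0,0,0.5],
    [0,0,0.3],
    [0,0,0]
  ],
  "gripper": [-0.8,-0.8,-0.8,-0.8,-0.8,-0.8]
}}

```text
time: 11.1
tool_pos: [0.5131, 0.1518, 0.2403]
ee_rot: [3.141, 0.002, 2.537]
wrist_force: [-4.1, -2.2, 15.8]
width: 0.0136
finger_force: 32.5
```

```bash
python3 -c "
from h import *
o=robot.get_obs();print(o['wrist_torque'],o['wrist_force'],o['ee_rot'],o['joint_positions'])"
```

```text
[-0.41121425  0.66147972 -0.00122987] [-4.14651973 -2.20189023 15.8313792 ] [3.14120527e+00 2.33884227e-03 2.53731269e+00] [ 1.82138004e-01  1.45337214e-01  1.64060768e+00 -1.41506172e-03
  1.35372164e+00 -7.84075372e-01]
```

{"api": "play_rows", "payload": {
  "translation": [
    [0,0,-0.04],
    [0,0,-0.04],
    [0,0,-0.04],
    [0,0,-0.04],
    [0,0,0]
  ],
  "twist": [
    [0,0,0],
    [0,0,0],
    [0,0,0],
    [0,0,0],
    [0,0,0]
  ],
  "gripper": [-0.8,-0.8,-0.8,-0.8,-0.8]
}}

```text
time: 11.6
tool_pos: [0.5131, 0.1518, 0.2446]
ee_rot: [3.141, 0.002, 2.538]
wrist_force: [0.0, -1.6, 6.2]
width: 0.014
finger_force: 31.5
```

Another 1.2 mm of lift, then I'll open the fingers to 26 mm.

{"api": "play_rows", "payload": {
  "translation": [
    [0,0,-0.03],
    [0,0,-0.01],
    [0,0,0],
    [0,0,0],
    [0,0,0],
    [0,0,0],
    [0,0,0]
  ],
  "twist": [
    [0,0,0],
    [0,0,0],
    [0,0,0],
    [0,0,0],
    [0,0,0],
    [0,0,0],
    [0,0,0]
  ],
  "gripper": [-0.8,-0.8,-0.8,-0.45,-0.45,-0.45,-0.45]
}}

```text
time: 12.3
tool_pos: [0.5125, 0.1522, 0.2452]
ee_rot: [-3.141, -0.001, 2.538]
wrist_force: [-0.6, -0.4, 4.0]
width: 0.0259
finger_force: 2.0
```

{"api": "play_rows", "payload": {
  "translation": [
    [0,0,-0.1],
    [0,0,-0.25],
    [0,0,-0.5],
    [0,0,-0.5],
    [0,0,-0.5],
    [0,0,-0.5],
    [0,0,0],
    [0,0,0]
  ],
  "twist": [
    [0,0,0],
    [0,0,0],
    [0,0,0],
    [0,0,0],
    [0,0,0],
    [0,0,0],
    [0,0,0],
    [0,0,0]
  ],
  "gripper": [-0.45,-0.45,-0.45,-0.45,-0.45,-0.45,-0.45,-0.45]
}}

```text
time: 13.1
tool_pos: [0.5126, 0.1522, 0.3393]
ee_rot: [3.141, 0.0, 2.538]
wrist_force: [0.7, -0.5, -0.4]
width: 0.0256
finger_force: 0.0
```

Run:
```python
from h import *
np.set_printoptions(precision=4,suppress=True)
im=snap('wrist','w3')
print([(d['centre'],d['score']) for d in robot.spot_point('start_top','wrist')[:2]])
c=proj('wrist',[0.513,0.152,0.064])[0].round().astype(int); b=proj('wrist',[0.5935,0.1128,0.082])[0];print(c,b)
x0,y0=max(c[0]-120,0),max(c[1]-100,0);print(x0,y0)
cv2.imwrite('pics/w3c.png',cv2.resize(im[y0:y0+200,x0:x0+240],None,fx=3,fy=3,interpolation=cv2.INTER_CUBIC)[:,:,::-1])
g=cv2.inRange(cv2.cvtColor(im,cv2.COLOR_RGB2HSV),(45,120,80),(80,255,255))
n,l,s,ct=cv2.connectedComponentsWithStats(g);print([(s[i],ct[i]) for i in range(1,n) if s[i][4]>100])
```

```text
[([0.5944, 0.1123, 0.0868], 0.63)]
[315 257] [331.4408 370.4542]
195 157
[(array([525, 329,  28,  30, 165], dtype=int32), array([537.0121, 343.2848])), (array([318, 357,  27,  23, 502], dtype=int32), array([331.1016, 368.245 ]))]
```

View pics/w3c.png

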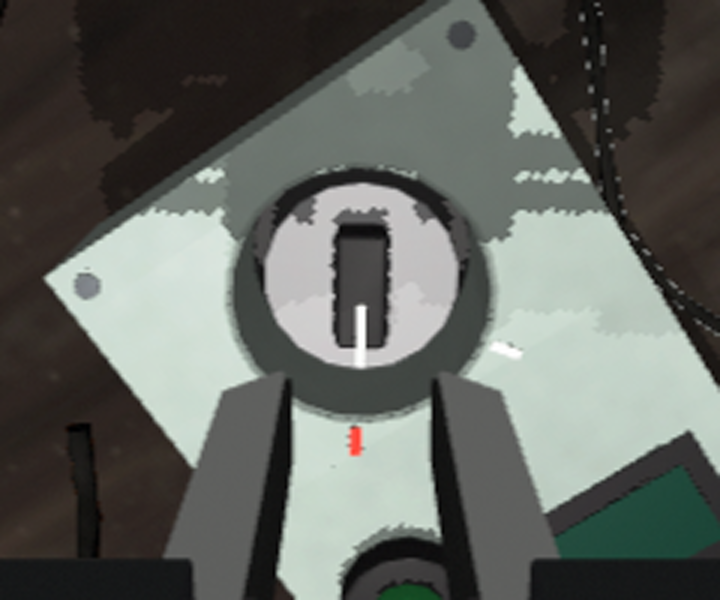

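The knob's pointer now lines up with the red mark (both at x≈357). Next is the button.

Run:
```python
from h import *
for z in (.080,.085,.09): print(z,ray('wrist',(331.1,368.2),z))
plan([0.5938,0.1128,0.300],2.538,4)
```

```text
0.08 [0.59285748 0.11300998 0.08      ]
0.085 [0.58977109 0.11481811 0.085     ]
0.09 [0.5866847  0.11662623 0.09      ]
[[-0.56, 0.09, 0.24], [-0.56, 0.09, 0.24], [-0.56, 0.09, 0.24], [-0.56, 0.09, 0.24]]
[[0, 0, -0.0], [0, 0, -0.0], [0, 0, -0.0], [0, 0, -0.0]]
```

{"api": "play_rows", "payload": {
  "translation": [
    [-0.56,0.09,0.24],
    [-0.56,0.09,0.24],
    [-0.56,0.09,0.24],
    [-0.56,0.09,0.24],
    [0,0,0],
    [0,0,0]
  ],
  "twist": [
    [0,0,0],
    [0,0,0],
    [0,0,0],
    [0,0,0],
    [0,0,0],
    [0,0,0]
  ],
  "gripper": [-1,-1,-1,-1,-1,-1]
}}

```text
time: 13.8
tool_pos: [0.5943, 0.113, 0.2992]
ee_rot: [-3.139, -0.003, 2.537]
wrist_force: [-0.2, 0.8, 0.3]
width: 0.0007
finger_force: 0.0
```

Run:
```python
from h import *
im=snap('wrist','w4')
cv2.imwrite('pics/w4c.png',cv2.resize(im[220:420,200:440],None,fx=3,fy=3,interpolation=cv2.INTER_CUBIC)[:,:,::-1])
g=cv2.inRange(cv2.cvtColor(im,cv2.COLOR_RGB2HSV),(45,120,80),(80,255,255))
n,l,s,ct=cv2.connectedComponentsWithStats(g);print([(s[i],ct[i]) for i in range(1,n) if s[i][4]>100])
print(robot.get_obs()['tool_pos'],proj('wrist',[[.5935,.1128,.08]]))
```

```text
[(array([550, 254,  29,  28, 152], dtype=int32), array([565.03947368, 267.99342105])), (array([297, 267,  34,  18, 389], dtype=int32), array([313.25706941, 275.86118252]))]
[0.59412088 0.1133294  0.30015059] [[312.3106277  282.68346729]]
```

View pics/w4c.png

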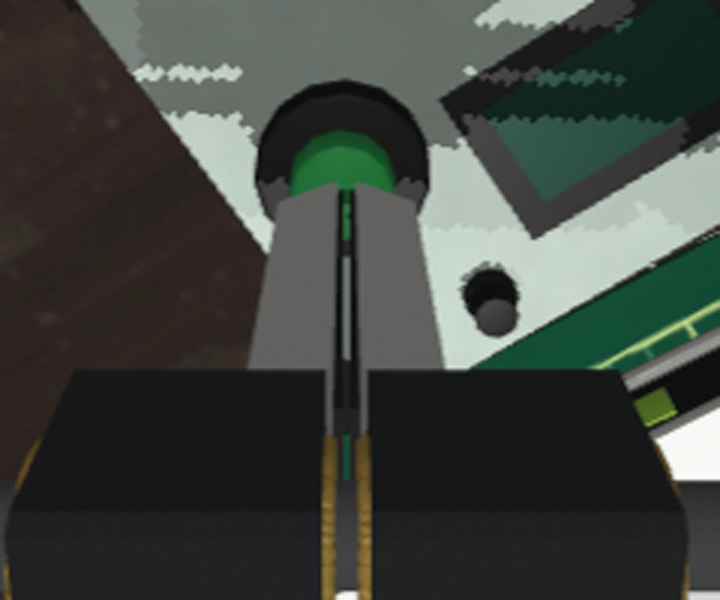

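The green button's visible part (x 290–395, y 130–190 in the crop) is centred on the closed fingers, and its far edge matches my predicted position. I'll press down slowly.

{"api": "play_rows", "payload": {
  "translation": [
    [0,0,0.1],
    [0,0,0.1],
    [0,0,0.05],
    [0,0,0]
  ],
  "twist": [
    [0,0,0],
    [0,0,0],
    [0,0,0],
    [0,0,0]
  ],
  "gripper": [-1,-1,-1,-1]
}}

```text
time: 14.25
tool_pos: [0.5943, 0.1133, 0.2907]
ee_rot: [-3.141, -0.0, 2.538]
wrist_force: [-0.9, 0.6, 1.2]
width: 0.0006
finger_force: 0.0
```

{"api": "play_rows", "payload": {
  "translation": [
    [0,0,0.04],
    [0,0,0.04],
    [0,0,0]
  ],
  "twist": [
    [0,0,0],
    [0,0,0],
    [0,0,0]
  ],
  "gripper": [-1,-1,-1]
}}

```text
time: 14.55
tool_pos: [0.5946, 0.1131, 0.2876]
ee_rot: [-3.141, -0.0, 2.538]
wrist_force: [0.9, -0.2, 0.0]
width: 0.0007
finger_force: 0.0
```

{"api": "play_rows", "payload": {
  "translation": [
    [0,0,0.04],
    [0,0,0.04],
    [0,0,0]
  ],
  "twist": [
    [0,0,0],
    [0,0,0],
    [0,0,0]
  ],
  "gripper": [-1,-1,-1]
}}

```text
time: 14.85
tool_pos: [0.5947, 0.1131, 0.2846]
ee_rot: [-3.142, 0.0, 2.538]
wrist_force: [0.8, 0.8, 0.6]
width: 0.0006
finger_force: 0.3
```

{"api": "play_rows", "payload": {
  "translation": [
    [0,0,0.04],
    [0,0,0.02],
    [0,0,0]
  ],
  "twist": [
    [0,0,0],
    [0,0,0],
    [0,0,0]
  ],
  "gripper": [-1,-1,-1]
}}

```text
time: 15.15
tool_pos: [0.5947, 0.1131, 0.2825]
ee_rot: [3.141, 0.0, 2.538]
wrist_force: [-0.8, -0.1, 1.6]
width: 0.0009
finger_force: 1.1
```

{"api": "play_rows", "payload": {
  "translation": [
    [0,0,0.03],
    [0,0,0.02],
    [0,0,0]
  ],
  "twist": [
    [0,0,0],
    [0,0,0],
    [0,0,0]
  ],
  "gripper": [-1,-1,-1]
}}

```text
time: 15.45
tool_pos: [0.5948, 0.1131, 0.2805]
ee_rot: [3.141, 0.0, 2.538]
wrist_force: [0.2, -0.2, 3.5]
width: 0.0007
finger_force: 1.6
```

{"api": "play_rows", "payload": {
  "translation": [
    [0,0,0.03],
    [0,0,0]
  ],
  "twist": [
    [0,0,0],
    [0,0,0]
  ],
  "gripper": [-1,-1]
}}

```text
time: 15.65
tool_pos: [0.5948, 0.1131, 0.2795]
ee_rot: [3.141, 0.001, 2.538]
wrist_force: [-0.6, 0.0, 4.7]
width: 0.0006
finger_force: 2.1
```

{"api": "play_rows", "payload": {
  "translation": [
    [0,0,0.03],
    [0,0,0]
  ],
  "twist": [
    [0,0,0],
    [0,0,0]
  ],
  "gripper": [-1,-1]
}}

```text
time: 15.85
tool_pos: [0.5947, 0.1131, 0.2794]
ee_rot: [3.141, 0.001, 2.538]
wrist_force: [-2.3, -0.6, 8.5]
width: 0.0002
finger_force: 4.2
```

The force jumped to 8.5 N with no further travel about 5 mm below first contact, so the button is fully in. I'll release it and retreat.

{"api": "play_rows", "payload": {
  "translation": [
    [0,0,-0.1],
    [0,0,-0.3],
    [0,0,-0.6],
    [0,0,-0.6],
    [0,0,-0.6],
    [0,0,0],
    [0,0,0]
  ],
  "twist": [
    [0,0,0],
    [0,0,0],
    [0,0,0],
    [0,0,0],
    [0,0,0],
    [0,0,0],
    [0,0,0]
  ],
  "gripper": [-1,-1,-1,-1,-1,-1,-1]
}}

```text
time: 16.55
tool_pos: [0.5947, 0.1132, 0.3655]
ee_rot: [3.142, 0.0, 2.538]
wrist_force: [0.7, 1.3, -0.1]
width: 0.0005
finger_force: 0.0
```

```bash
python3 -c "
from h import *
im=snap('wrist','w5')
cv2.imwrite('pics/w5c.png',cv2.resize(im[100:400,160:480],None,fx=2,fy=2)[:,:,::-1])"
```

```text
(no output)
```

View pics/w5c.png

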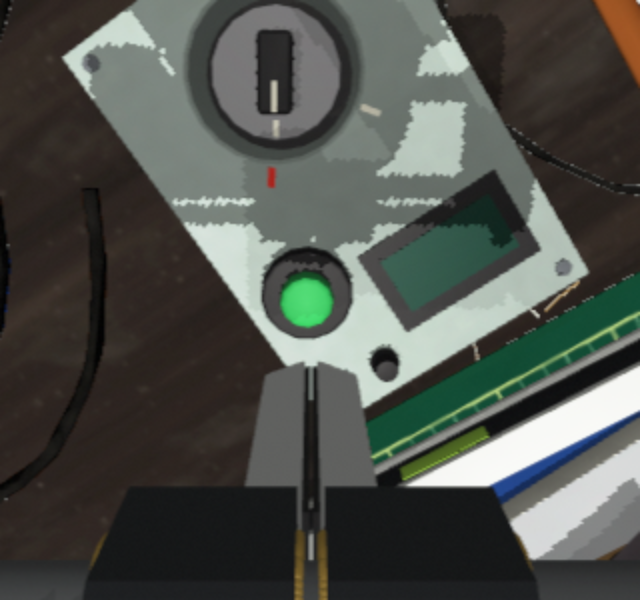

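The pointer (275,100) still lines up with the red mark (271,178), the green button (306,300) is out, and the fingers are clear of everything. I'm handing in the job.

```bash
python3 -c "
from bench import robot
print(robot.close_job())"
```

```text
the job is handed in; nothing more can be done
None
```

The knob is turned to the red mark and came back up, the green button was pressed fully in and released, and the job is handed in; no verdict came back.

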